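# Close and lock the lamp-compartment lid of a bench analyser

## Task

The grey lid over the lamp compartment of the white analyser stands ajar. Push it down with the fingertips until it lies flush and then, with the fingertips set in the slot of the big round metal fastener on the lid, turn the fastener a quarter turn clockwise to its stop so that the lid is locked; finish with the hand clear. Do not open the lid any further, do not turn the fastener before the lid is down, and leave the small selector knob and everything standing on the bench and on the analyser where they are: nothing is to be picked up.

Things in the scene. Friction and masses are not known exactly. Their poses are not given: they have to be found in the camera images.
- analyser: white bench instrument, fixed. Origin on the bench under the fastener's axis (lid shut); x points from the lid's free edge to its hinge (away from the robot), y left, z up. Spans x -105..150, y -260..120, z 0..100 mm; its flat deck is at z = 100 mm. The right part of the deck (y below -97 mm) carries a blank display, the selector knob, a jar and a weight.
- lid (a joint): angle of the lid in rad: 0 = shut and flush with the deck (it rests on ledges there, a stop), positive = free edge raised. The hinge is stiff (friction 0.75 N m), so the lid stays where it is left; about 3 N down on the free edge closes it. Starts at 0.35 to 0.75.
- hinge_mid (a point): middle of the lid's hinge line, level with the top face of the shut lid; the hinge line runs along the analyser's y, at the side of the lid that is farther from the robot. Fixed to the analyser.
- lid_press (a point): a place to push: on the top face of the grey lid, mid-width, 12 mm in from its free edge (the edge nearer the robot), 178 mm from the hinge line. Moves with the lid; z is the lid's normal. The lid is a flat plate, 189 mm from hinge to free edge, 190 mm wide, 8 mm thick; the bare strip between the free edge and the fastener's rim is 30 mm deep.
- fastener (a joint): angle of the fastener, rad: 0 = unlocked, slot parallel to the hinge line; grows as it turns clockwise seen from above; 1.57 = locked, slot pointing from free edge to hinge, steel tongue under the front ledge. Stops at 0 and 1.60; stays where it is left (friction 0.25 N m). Starts at 0 to 0.25. If turned with the lid up, the tongue keeps the lid from closing.
- slot (a point): centre of the slot's floor, on the fastener's axis, 6 mm above the lid's top. Axes turn with the fastener: y along the slot, z its axis. Dark disc 90 mm in diameter; two raised bare-metal lands leave a straight slot right across it, 34 mm wide, 12 mm deep, open at both ends (land tops 18 mm above the lid). Its axis is 115 mm from the hinge line, 75 mm from the lid's free edge, mid-width.
- selector (a joint): angle of the selector knob, 0 at the start; to be left alone
- selector_grip (a point): the small selector knob (36 mm in diameter, bar grip, no slot) on the right part of the analyser's deck, not part of the job; this point is on its axis at grip height
- sample_jar: amber jar with white cap, 40 mm in diameter, 50 mm high, standing on the analyser's deck; origin at the centre of its underside; leave alone
- weight: steel calibration weight, 30 mm in diameter, 47 mm high, standing on the analyser's deck; origin at the centre of its underside; leave alone
- cell_case: flat blue cell case, 50 by 90 by 28 mm, lying on the bench in front of the analyser; origin at the centre of its underside; leave alone
- beaker: glass beaker, 68 mm in diameter, 90 mm high, on the bench; origin at the centre of its underside; leave alone
- reagent: white plastic bottle, 64 mm in diameter, 150 mm high, on the bench; origin at the centre of its underside; leave alone
- screwdriver: screwdriver 190 mm long lying on the bench along its x; leave alone
- dish: white dish, 90 mm in diameter, 25 mm high, on the bench; origin at the centre of its underside; leave alone

How it is judged:
On the way, in this order (a step that is already met when the one before it is completed fails the run):
1. the lid is pushed down flush while the fastener is still unlocked (value of joint lid below 0.03 rad and value of joint fastener below 0.5 rad), for 0.2 s.
2. the fastener is turned clockwise to its locked position with the lid down (value of joint lid below 0.03 rad and value of joint fastener above 1.4 rad), for 0.2 s.
At the end, for the whole second after the job is handed in: The lid is shut (joint below 0.03 rad, about 5 mm at its edge) and the fastener is turned to at least 1.40 rad (80 degrees) of its quarter turn, both at rest; the selector knob is turned by less than 0.2 rad and every bystander is within 30 mm of where it stood (all of step 2 and velocity of joint each of fastener, lid below 0.05 rad/s and value of joint selector below 0.2 rad and distance of each of sample_jar, weight, cell_case, beaker, reagent, screwdriver, dish from where it was at the start of the episode below 0.03 m); the robot touches nothing.
It fails at once if the lid is lifted or swung further open (beyond 0.9 rad) (value of joint lid above 0.9 rad).
It fails at once if the fastener is turned while the lid is still up (value of joint lid above 0.06 rad and value of joint fastener above 0.6 rad).
It fails at once if the selector knob is turned (value of joint selector above 0.2 rad).
It fails at once if a bystander is picked up, pushed away or knocked over (moved 30 mm) (distance of any of sample_jar, weight, cell_case, beaker, reagent, screwdriver, dish from where it was at the start of the episode above 0.03 m).
It also fails if it takes over 54 s, if anything falls off the work surface, if the arm or the gripper's body presses on something with over 40 N, if the wrist force passes 120 N, or if a joint passes its speed limit or range.

## Robot

A 6-joint arm with a two-finger parallel gripper is mounted at the origin on the work surface. World frame = base frame: x ahead of the robot, y to its left, z up, the work surface at z = 0. Lengths are in m, angles in rad, forces in N, time in s.
With the tool pointing down it reaches from about 0.325 to 0.9 m from the base axis. Payload 6.1 kg.
Tool frame: the origin (TCP) lies midway between the tips of the shut fingers; the grasp point (between the pads) lies 19 mm behind it; x points along the fingers, y is the direction in which the jaws open and shut, and the axes are right-handed (so a half turn about x gives the same grasp; the last joint's range is limited). The gripper opens to 85 mm and grips with 20 to 120 N. Pads are 22 mm wide; open, the fingers measure 114 mm over their backs; the gripper's body (76 mm by 85 mm) begins 54 mm behind the grasp point. The pads swing forward as they close: fully open they stand 13 mm farther back than shut.
Start: joints at [1.131, 0.22, 1.526, -0, 1.395, -0.126], TCP at [0.193, 0.594, 0.208] pointing down, gripper open.
Joint ranges: [-2.98, 2.98], [-0.91, 2.08], [0.09, 2.57], [-1.24, 4.39], [0.2, 2.65], [-2.68, 2.68]. Speed limits (rad/s): [2.57, 2.57, 3.01, 3.14, 3.14, 3.14].

## Interface

Orientations are given as [roll, pitch, yaw] about the fixed x, y, z axes, in that order (R = Rz(yaw) Ry(pitch) Rx(roll)).
In Python, from plant import movep, move_l, set_joints, gripper_to, hold, inverse_kinematics, observe, get_image, get_calibration, Unreachable, job_done gives the robot as it stands. Calls block until the motion is done:
- movep(position, orientation): joint-space move of the TCP to a pose.
- move_l(position, feed=0.15, rotation=None, max_force=None): straight line of the TCP; rotation=None keeps the orientation; feed is the mean speed in m/s. With max_force (N) it stops when the force on the tool has changed by that much, and returns True; else False.
- set_joints(angles): joint-space move.
- gripper_to(opening, f_grip=None): finger opening in m; f_grip is the grip in N (None keeps the last); returns when the fingers have stopped.
- hold(seconds).
- inverse_kinematics(position, orientation): joint angles nearest the present ones, or None.
- observe(): the state.
- get_image(name): name is "scene" or "top"; returns (picture, depth): 420x560x3 uint8, red, green, blue; 420x560 float32, m along the optical axis (not along the pixel's ray), 0 where there is no reading.
- get_calibration(name): a dict with "intrinsics" (3x3 intrinsics, pixels), "world_from_camera" (4x4, takes a point from camera to world coordinates). Camera axes: x right, y down, z forward; pixel columns grow to the right and rows downward; lengths in m; the calibration is good to about 2 mm. A picture is of the moment at which its call begins. get_calibration takes no time and is no camera call.
A pose or a line that the arm cannot do raises Unreachable and nothing moves.
- job_done(): hands the job in, once; it reports no verdict.
The state is a dict: "time_s": time; "q": joint angles; "joint_velocities": joint speeds; "joint_torque": joint torques, N m; "eef_pos": TCP position; "tcp_rot": TCP orientation; "ft_force": force on the tool from outside, world axes, zero at the start; "torque": the same for the moment, N m; "opening": finger opening in m.
Only numpy, scipy, OpenCV 4.12 (cv2) and the standard library are available. Lean on these libraries where they do the work, as an engineer would, in place of code of your own. Each camera call takes 0.05 s, during which the arm holds its last target.

## Working session

There is one attempt and no reset: what is moved stays moved. The work goes in short steps, each a Python script; the robot and the scene stay as the last script left them, time stands still between calls to the robot, and variables do not carry over. Pictures are saved under pics/ and viewed, and the job is handed in when it is done.

```bash
ls; mkdir -p pics; python3 - <<'E'
from plant import *
import cv2,numpy as np
for n in("scene","top"):
    p,d=get_image(n);np.savez(f"pics/{n}0.npz",p=p,d=d)
    cv2.imwrite(f"pics/{n}0.png",cv2.cvtColor(p,cv2.COLOR_RGB2BGR))
    c=get_calibration(n);print(c["intrinsics"].round(1).tolist(),c["world_from_camera"].round(3).tolist(),(d>0).mean())
s=observe();print(s["time_s"],s["eef_pos"],s["tcp_rot"],s["ft_force"],s["opening"])
E
```

```text
pics
[[444.8, 0.0, 274.4], [0.0, 444.8, 215.8], [0.0, 0.0, 1.0]] [[0.877, 0.367, -0.311, 0.884], [0.481, -0.684, 0.548, -0.64], [-0.011, -0.63, -0.776, 0.993], [0.0, 0.0, 0.0, 1.0]] 0.9959056122448979
[[477.4, 0.0, 275.7], [0.0, 477.4, 205.3], [0.0, 0.0, 1.0]] [[-0.021, -0.994, 0.107, 0.38], [-1.0, 0.02, -0.007, -0.016], [0.005, -0.107, -0.994, 1.442], [0.0, 0.0, 0.0, 1.0]] 0.9958715986394557
0.1 [0.19266564 0.59393477 0.20700897] [-1.69466216  1.56901355 -2.00843913] [-0.26078012  0.31466094  0.48420616] 0.08586782512948361
```

View pics/scene0.png

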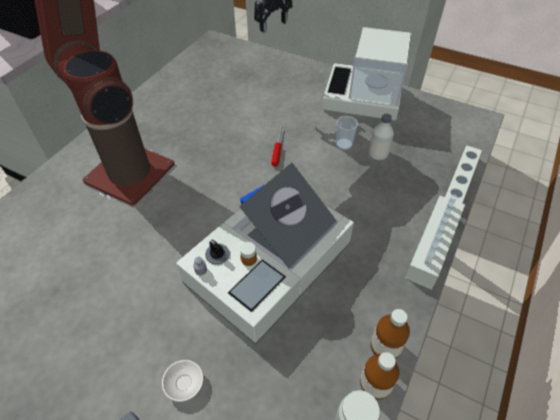

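View pics/top0.png

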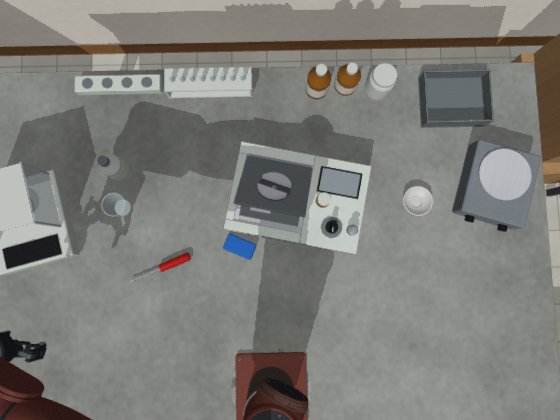

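The scene view shows the lid ajar, with the fastener at about (288,207). In the top view the lid spans about (233-312, 155-230) and the fastener is at (274,186). The knob is at (331,226), the jar at (322,200), the weight at (352,230) and the blue case in front at (240,246).

```bash
cat > h.py <<'E'
import numpy as np,cv2
from plant import *
def world(n,d):
    c=get_calibration(n);K=c["intrinsics"];T=c["world_from_camera"]
    v,u=np.mgrid[:d.shape[0],:d.shape[1]]
    P=np.stack([(u-K[0,2])/K[0,0]*d,(v-K[1,2])/K[1,1]*d,d],-1)
    return P@T[:3,:3].T+T[:3,3]
def shot(tag,n,crop=None,s=4):
    p,d=get_image(n);np.savez(f"pics/{n}{tag}.npz",p=p,d=d)
    q=p
    if crop: x0,y0,x1,y1=crop;q=cv2.resize(p[y0:y1,x0:x1],None,fx=s,fy=s,interpolation=cv2.INTER_CUBIC)
    cv2.imwrite(f"pics/{n}{tag}.png",cv2.cvtColor(q,cv2.COLOR_RGB2BGR));return p,d
E
python3 - <<'E'
from h import *
for n,b in(("scene",(170,150,370,350)),("top",(215,130,385,265))):
    f=np.load(f"pics/{n}0.npz");p,d=f["p"],f["d"];W=world(n,d)
    x0,y0,x1,y1=b
    cv2.imwrite(f"pics/{n}0z.png",cv2.cvtColor(cv2.resize(p[y0:y1,x0:x1],None,fx=3 if n=="scene" else 4,fy=3 if n=="scene" else 4,interpolation=cv2.INTER_CUBIC),cv2.COLOR_RGB2BGR))
    M=np.zeros(d.shape,bool);M[y0:y1,x0:x1]=1
    Wh=M&(p.min(2)>170)&(np.abs(W[...,2]-.1)<.008)
    pts=W[Wh];print(n,"deck",len(pts),np.median(pts[:,2]))
    r=cv2.minAreaRect((pts[:,:2]*1000).astype(np.float32));print(r,cv2.boxPoints(r).round(0).tolist())
    hsv=cv2.cvtColor(p,cv2.COLOR_RGB2HSV)
    L=M&(hsv[...,1]<70)&(p.max(2)<110)&(W[...,2]>.11)
    k,lab,st,_=cv2.connectedComponentsWithStats(L.astype(np.uint8));i=1+st[1:,4].argmax();L=lab==i
    pts=W[L]
    for _ in range(4):
        c=pts.mean(0);nv=np.linalg.svd(pts-c,full_matrices=0)[2][2];nv*=np.sign(nv[2]);e=(pts-c)@nv;pts=pts[np.abs(e)<.003]
    print("lid",len(pts),c.round(4),nv.round(4),"ang",np.arccos(nv[2]),"az",np.degrees(np.arctan2(-nv[1],-nv[0])))
    r=cv2.minAreaRect((pts[:,:2]*1000).astype(np.float32));print(r,cv2.boxPoints(r).round(0).tolist(),pts[:,2].min(),pts[:,2].max())
    D=((W-c)@nv); F=M&(np.abs(D-.018)<.005)&(np.linalg.norm(W-c,axis=2)<.12)
    F2=M&(D>.003)&(D<.03)&(np.linalg.norm(W-c,axis=2)<.12)
    print("fast",W[F].mean(0),F.sum(),F2.sum(),W[F2].mean(0))
E
```

```text
scene deck 2886 0.09944987561467744
((549.3992919921875, -89.73152160644531), (377.4529113769531, 254.18695068359375), 77.9291000366211) [[386.0, -248.0], [634.0, -301.0], [713.0, 68.0], [465.0, 121.0]]
lid 190 [ 0.578  -0.0323  0.1579] [0.7856 0.2874 0.5479] ang 0.9909952280186851 az -159.90444376589073
((570.1200561523438, -26.144920349121094), (16.953983306884766, 178.18756103515625), 44.440189361572266) [[502.0, 32.0], [626.0, -96.0], [639.0, -84.0], [514.0, 43.0]] 0.11042242211310072 0.21286165619889486
fast [ 0.59589216 -0.01003264  0.15349436] 666 1815 [ 0.59445012 -0.01143826  0.15393838]
top deck 2857 0.09973781561947082
((547.12451171875, -88.31071472167969), (378.28277587890625, 253.26112365722656), 77.90767669677734) [[384.0, -247.0], [631.0, -300.0], [711.0, 70.0], [463.0, 123.0]]
lid 164 [ 0.5638 -0.028   0.1685] [ 0.8874 -0.1843  0.4226] ang 1.1344955211191332 az 168.270278622498
((564.7155151367188, -20.92121124267578), (188.65576171875, 14.189664840698242), 78.49549865722656) [[539.0, -112.0], [553.0, -115.0], [590.0, 70.0], [577.0, 73.0]] 0.15420822716990212 0.1844916740310163
fast [ 0.59246418 -0.02886258  0.15120629] 338 1039 [ 0.59031322 -0.02571214  0.15318255]
```

```bash
ls pics
```

```text
scene0.npz
scene0.png
scene0z.png
top0.npz
top0.png
top0z.png
```

View pics/scene0z.png

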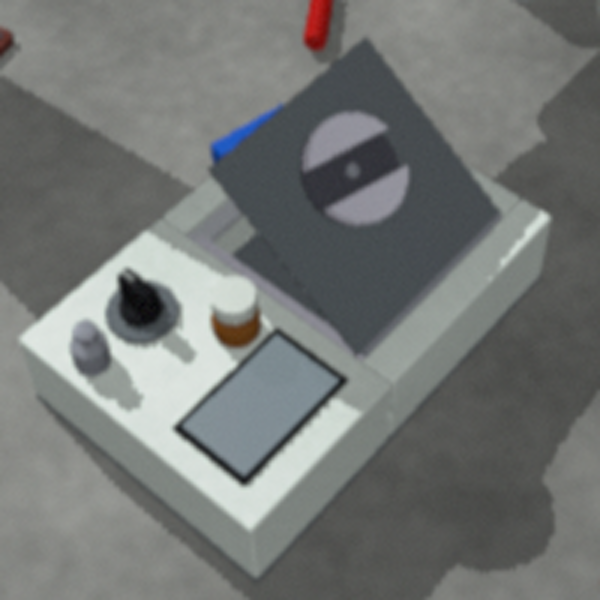

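View pics/top0z.png

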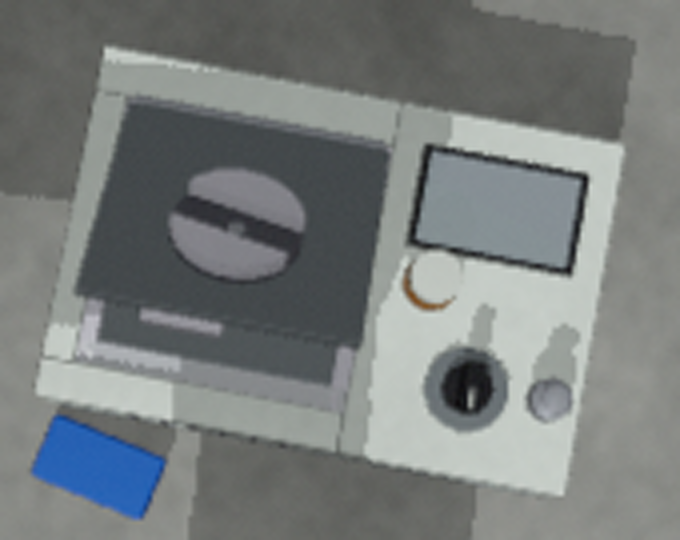

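```bash
cat >> h.py <<'E'
A_yaw=np.radians(-12.1);A_o=np.array([.5407,-.0158,0])
A_R=np.array([[np.cos(A_yaw),-np.sin(A_yaw),0],[np.sin(A_yaw),np.cos(A_yaw),0],[0,0,1]])
def toA(W): return (W-A_o)@A_R
def toW(a): return A_o+A_R@np.asarray(a,float)
E
python3 - <<'E'
from h import *
for n in("scene","top"):
    f=np.load(f"pics/{n}0.npz");p,d=f["p"],f["d"];A=toA(world(n,d))
    # lid points, side strip away from the fastener
    m=(np.abs(A[...,1])>.055)&(np.abs(A[...,1])<.088)&(A[...,0]>-.09)&(A[...,0]<.1)&(A[...,2]>.112)&(A[...,2]<.3)
    x,z=A[m][:,0],A[m][:,2]
    k=np.ones(len(x),bool)
    for _ in range(6):
        c=np.polyfit(x[k],z[k],1);k=np.abs(z-np.polyval(c,x))<.004
    th=np.arctan(-c[0]);print(n,len(x),k.sum(),c,"theta",th,"hinge x at z=.1",(.1-c[1])/c[0],"top z",z[k].max(),"xmin",x[k].min())
    # fastener colour: disc points
    H=np.array([.115,0,.1]);ux=np.array([-np.cos(th),0,np.sin(th)]);un=np.array([np.sin(th),0,np.cos(th)])
    D=A-H;h=D@un;s=D@ux
    f=(np.abs(h-.018)<.004)&(np.hypot(s-.115,D[...,1])<.07)
    (cx,cy),r=cv2.minEnclosingCircle(np.c_[s[f],A[f][:,1]].astype(np.float32)*1000);print(" lands",f.sum(),cx,cy,r)
    fl=(h>.003)&(h<.011)&(np.hypot(s-.115,D[...,1])<.04)
    q=np.c_[s[fl]-.115,A[fl][:,1]]; 
    if len(q)>5:
        v=np.linalg.svd(q-q.mean(0))[2][0];print(" slot",len(q),q.mean(0),"dir(s,y)",v,np.degrees(np.arctan2(v[0],v[1])))
E
```

```text
scene 1628 1521 [-0.73662407  0.18574265] theta 0.634885406845422 hinge x at z=.1 0.11639947493928776 top z 0.21361933011472767 xmin -0.03752901301603309
 lands 508 114.1499252319336 1.5299407243728638 45.980831146240234
 slot 383 [-0.00064588 -0.0012616 ] dir(s,y) [ 0.20653566 -0.97843907] 168.08059000308575
top 1119 1027 [-0.73769722  0.18457701] theta 0.6355807197559745 hinge x at z=.1 0.11465002849022565 top z 0.21614608640740762 xmin -0.04192151998980181
 lands 387 115.8052978515625 0.32022231817245483 47.38335037231445
 slot 197 [-0.00668266 -0.00094922] dir(s,y) [ 0.21018386 -0.97766188] 167.8668726356553
```

The lid stands at 0.635 rad in both views, the fastener is about 0.208 rad clockwise, and the hinge and fastener fits are within 2 mm. Next I'll close the fingers, raise the arm and move above the press strip.

```bash
cat >> h.py <<'E'
from scipy.spatial.transform import Rotation as Ro
import warnings;warnings.filterwarnings("ignore")
def rpy(a,flip=0):  # jaw direction at clockwise angle a from analyser +y
    az=np.pi/2+A_yaw-a+np.pi*flip;c,s=np.cos(az),np.sin(az)
    return Ro.from_matrix(np.array([[0,c,s],[0,s,-c],[-1,0,0]])).as_euler('xyz').tolist()
def press(th,s=.175,up=0): return toW([.115-s*np.cos(th),0,.1+s*np.sin(th)+up]).tolist()
def st(m=""):
    o=observe();print(m,"t%.2f"%o["time_s"],np.round(o["eef_pos"],4),"F",np.round(o["ft_force"],1),"M",np.round(o["torque"],2),"op%.3f q6 %.3f"%(o["opening"],o["q"][5]));return o
E
python3 - <<'E'
from h import *
for fl in(0,1):
    for a in(0,.208,1.0,1.6,1.85):
        q=inverse_kinematics(toW([0,0,.11]).tolist(),rpy(a,fl));print(fl,a,None if q is None else np.round(q,2))
    print(inverse_kinematics(press(.635,up=.06),rpy(0,fl)))
E
```

```text
0 0 [-0.18  0.11  1.84  0.    1.19 -1.53]
0 0.208 [-0.18  0.11  1.84  0.    1.19 -1.33]
0 1.0 [-0.18  0.11  1.84  0.    1.19 -0.53]
0 1.6 [-0.18  0.11  1.84  0.    1.19  0.07]
0 1.85 [-0.18  0.11  1.84  0.    1.19  0.32]
[-0.17319761 -0.07656193  1.73564576  0.          1.48250883 -1.5328091 ]
1 0 [-0.18  0.11  1.84  0.    1.19  1.61]
1 0.208 [-0.18  0.11  1.84  0.    1.19  1.81]
1 1.0 [-0.18  0.11  1.84  0.    1.19  2.61]
1 1.6 None
1 1.85 None
[-0.17319761 -0.07656193  1.73564576  0.          1.48250883  1.60878355]
```

```bash
python3 - <<'E'
from h import *
p=observe()["eef_pos"]
move_l([p[0],p[1],.32],feed=.25)
gripper_to(0.0)
movep(press(.635,up=.06),rpy(0))
st("above")
shot("1","scene",(170,150,370,350),3)
E
```

```text
above t3.91 [ 0.5155 -0.0097  0.2639] F [0.5 0.8 0. ] M [-0.01  0.04  0.03] op0.000 q6 -1.533
```

View pics/scene1.png

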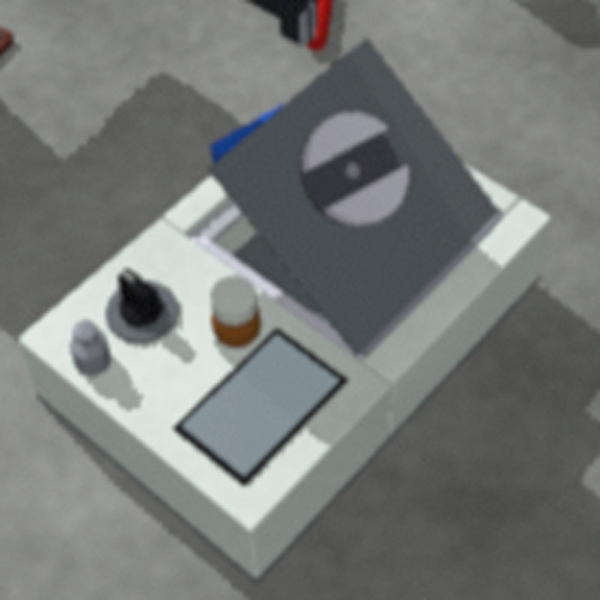

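The shut fingertips are at crop (300,35), above the middle of the lid's free edge, and the lid hasn't changed. Now I'll push down along the arc.

```bash
python3 - <<'E'
from h import *
move_l(press(.635,up=.02),feed=.1)
for th in(.635,.55,.45,.35,.25,.15,.07):
    hit=move_l(press(th),feed=.08,max_force=25);o=st("th%.2f %s"%(th,hit))
    if hit: break
else:
    hit=move_l(press(0,up=-.006),feed=.03,max_force=25);st("end %s"%hit)
    hold(.3);st()
shot("2","scene",(170,150,370,350),3)
E
```

```text
th0.64 False t4.91 [ 0.5149 -0.0103  0.203 ] F [-0.2 -0.2  0.4] M [0.02 0.03 0.  ] op-0.000 q6 -1.533
th0.55 False t5.24 [ 0.507  -0.0085  0.1913] F [-0.2 -0.2 -0.7] M [ 0.01  0.04 -0.01] op-0.000 q6 -1.532
th0.45 False t5.61 [ 0.4991 -0.0069  0.1761] F [ 1.  -0.3  0.1] M [ 0.01 -0.    0.02] op0.000 q6 -1.532
th0.35 False t5.97 [ 0.4923 -0.0055  0.1598] F [0.4 0.5 0. ] M [-0.02  0.02 -0.02] op-0.000 q6 -1.531
th0.25 False t6.34 [ 0.487  -0.0043  0.1427] F [ 0.7 -0.3 -0.2] M [0.   0.02 0.01] op-0.000 q6 -1.531
th0.15 False t6.71 [ 0.4832 -0.0035  0.1253] F [ 0.4 -0.2  0.7] M [-0.02 -0.03  0.02] op0.000 q6 -1.530
th0.07 False t7.03 [ 0.4818 -0.0032  0.1116] F [ 0.2  0.  -0.3] M [-0.02  0.02  0.03] op0.000 q6 -1.530
end False t7.79 [ 0.4821 -0.0033  0.0939] F [-0.5 -1.3 -0.7] M [ 0.01 -0.02 -0.04] op0.000 q6 -1.530
 t8.09 [ 0.4821 -0.0032  0.0941] F [0.2 0.2 0.4] M [-0.07 -0.02  0.03] op0.000 q6 -1.530
```

View pics/scene2.png

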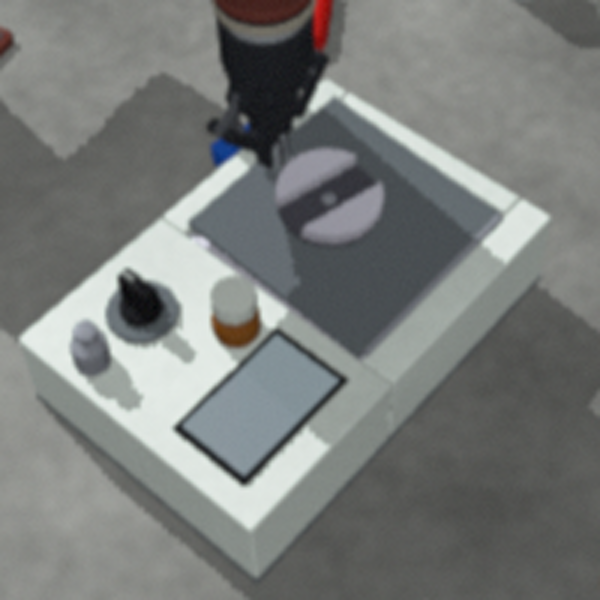

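The lid looks nearly down, with the fingers at crop (275,150) on its free-edge strip. The force reading is near zero, though, so I'll measure the lid from depth.

```bash
cat >> h.py <<'E'
def lidfit(n,d):
    A=toA(world(n,d))
    m=(np.abs(A[...,1])>.05)&(np.abs(A[...,1])<.088)&(A[...,0]>-.07)&(A[...,0]<.1)&(A[...,2]>.085)&(A[...,2]<.3)
    x,z=A[m][:,0],A[m][:,2];k=np.abs(z-np.median(z))<.03
    for _ in range(8):
        c=np.polyfit(x[k],z[k],1);k=np.abs(z-np.polyval(c,x))<.005
    print(n,"lid theta %.4f z(hinge) %.4f n%d"%(np.arctan(-c[0]),np.polyval(c,.115),k.sum()))
E
python3 - <<'E'
from h import *
f=np.load("pics/scene2.npz");lidfit("scene",f["d"])
p,d=shot("2","top",(215,130,385,265),4);lidfit("top",d);st()
E
```

```text
scene lid theta 0.0890 z(hinge) 0.0996 n1626
top lid theta 0.0937 z(hinge) 0.0992 n779
 t8.19 [ 0.4821 -0.0032  0.0941] F [0.1 0.9 0.7] M [ 0.02 -0.01 -0.01] op0.000 q6 -1.530
```

View pics/top2.png

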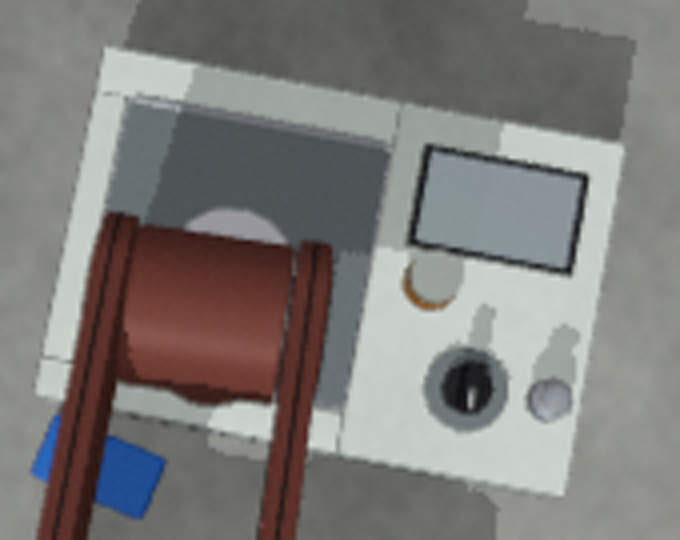

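```bash
python3 - <<'E'
from h import *
c=get_calibration("scene");K=c["intrinsics"];T=np.linalg.inv(c["world_from_camera"])
def pr(P): q=T[:3,:3]@P+T[:3,3];q=K@q;return q[:2]/q[2]
f=np.load("pics/scene2.npz");p=f["p"][190-40:190+50,220:320].copy();p=cv2.resize(p,None,fx=6,fy=6,interpolation=cv2.INTER_CUBIC)
e=observe()["eef_pos"]
for dz,col in((0,(255,0,0)),(.02,(0,255,0)),(.04,(255,255,0)),(.07,(0,255,255))):
    u=pr(e+[0,0,dz]);print(dz,u);cv2.circle(p,tuple(int(v) for v in ((u-[220,150])*6)),4,col,-1)
for a in([-.074,.095,.1],[-.074,-.095,.1]):
  for th in (0,.09):
    P=toW([.115-.189*np.cos(th),a[1],.1+.189*np.sin(th)]);u=pr(P);cv2.circle(p,tuple(int(v) for v in ((u-[220,150])*6)),3,(255,0,255) if th else (255,128,0),-1)
cv2.imwrite("pics/z3.png",cv2.cvtColor(p,cv2.COLOR_RGB2BGR))
E
```

```text
0 [260.77530923 209.45719176]
0.02 [260.50420785 204.5273036 ]
0.04 [260.22572998 199.46327634]
0.07 [259.79350994 191.6034991 ]
```

View pics/z3.png

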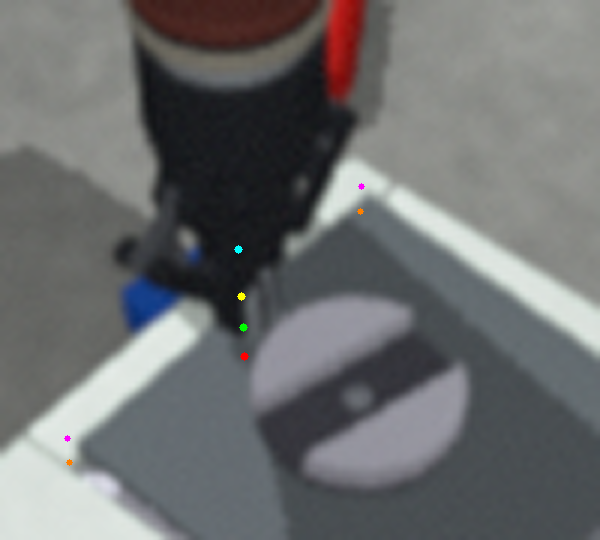

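```bash
python3 - <<'E'
from h import *
for n in("scene","top"):
    A=toA(world(n,np.load(f"pics/{n}2.npz")["d"]))
    for y in(-.08,-.06,.06,.08):
        print(n,y,[ (x,round(float(np.median(A[m][:,2])*1000),1)) for x in(-85,-70,-60,-50,-30,0,30,60,90,110) if (m:=(abs(A[...,1]-y)<.006)&(abs(A[...,0]*1000-x)<4)).any()])
p,d=shot("3","scene");lidfit("scene",d);st()
E
```

```text
scene -0.08 [(-85, 99.8), (-70, 116.0), (-60, 114.7), (-50, 114.6), (-30, 113.4), (0, 109.7), (30, 107.7), (60, 104.2), (90, 101.2), (110, 100.9)]
scene -0.06 [(-85, 469.9), (-70, 459.5), (-60, 455.4), (-50, 451.8), (-30, 455.4), (0, 110.1), (30, 107.3), (60, 104.7), (90, 102.7), (110, 100.2)]
scene 0.06 [(-85, 102.5), (-70, 118.3), (-60, 163.6), (-50, 205.2), (-30, 478.8), (0, 110.0), (30, 107.5), (60, 105.3), (90, 103.1), (110, 99.4)]
scene 0.08 [(-85, 98.4), (-70, 115.9), (-60, 114.6), (-50, 114.5), (-30, 113.7), (0, 110.1), (30, 106.3), (60, 105.3), (90, 102.1), (110, 99.8)]
top -0.08 [(-85, 99.0), (-70, 117.6), (-60, 117.1), (-50, 113.8), (-30, 113.4), (0, 110.2), (30, 107.9), (60, 102.9), (90, 101.2), (110, 100.3)]
top -0.06 [(-85, 511.3), (-70, 505.6), (-60, 499.5), (-50, 497.1), (-30, 485.3), (60, 105.0), (90, 101.4), (110, 99.6)]
top 0.06 [(-85, 509.7), (-70, 503.4), (-60, 498.5), (-50, 494.0), (-30, 480.3), (30, 106.0), (60, 104.3), (90, 100.1), (110, 98.8)]
top 0.08 [(30, 108.3), (60, 104.6), (90, 101.6), (110, 100.7)]
scene lid theta 0.0880 z(hinge) 0.0997 n1623
 t8.24 [ 0.4821 -0.0032  0.0941] F [ 0.2 -0.5  0.2] M [ 0.02 -0.01  0.  ] op-0.000 q6 -1.530
```

Depth in both views puts the lid at 0.09 rad. The tips therefore sit about 20 mm higher than the reported TCP suggests, or something else is touching. I'll go down in small steps and watch the lid and the forces.

```bash
python3 - <<'E'
from h import *
e=observe()["eef_pos"];print(np.round(observe()["joint_torque"],1))
for i in range(1,4):
    hit=move_l([e[0],e[1],.0939-.004*i],feed=.03,max_force=20);o=st(hit);print(np.round(o["joint_torque"],1))
    p,d=get_image("scene");lidfit("scene",d)
    if hit: break
shot("4","scene",(220,150,320,240),6)
E
```

```text
[ -0.  -34.8 -35.2  -0.   -0.    0. ]
False t8.53 [ 0.4819 -0.0032  0.0896] F [1.3 0.7 0.3] M [-0.02 -0.01 -0.03] op-0.000 q6 -1.530
[ -0.  -34.9 -35.    0.   -0.1   0. ]
scene lid theta 0.0687 z(hinge) 0.0997 n1604
False t8.86 [ 0.4818 -0.0032  0.0856] F [ 0.8 -0.2  0.1] M [-0.   -0.01  0.04] op-0.000 q6 -1.530
[ -0.  -35.  -34.8   0.   -0.    0. ]
scene lid theta 0.0469 z(hinge) 0.0996 n1595
False t9.19 [ 0.4818 -0.0032  0.0816] F [ 0.3  0.7 -0.7] M [-0.07 -0.01  0.01] op0.000 q6 -1.530
[ -0.  -35.1 -34.7   0.   -0.    0. ]
scene lid theta 0.0275 z(hinge) 0.0994 n1560
```

View pics/scene4.png

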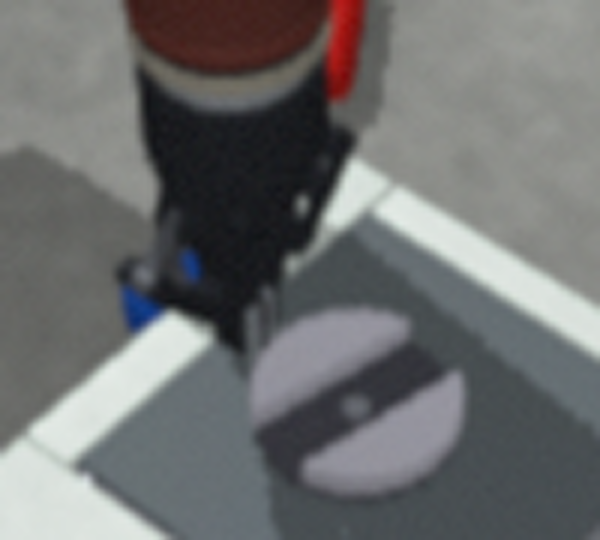

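The lid follows one-to-one. The finger tip is at crop (245,370) and the lid's edge is nearly flush, so the real tip is about 21 mm above the reported TCP. I'll finish the push under the force guard.

```bash
python3 - <<'E'
from h import *
e=observe()["eef_pos"]
hit=move_l([e[0],e[1],.066],feed=.02,max_force=15);st(hit)
p,d=get_image("scene");lidfit("scene",d)
hold(.3);st()
E
```

```text
True t9.73 [ 0.4821 -0.0032  0.0767] F [-2.1  0.5  7.9] M [0.02 0.35 0.03] op-0.000 q6 -1.530
scene lid theta 0.0002 z(hinge) 0.0995 n1548
 t10.08 [ 0.4821 -0.0032  0.0767] F [-0.9  0.5  7.7] M [ 0.02  0.3  -0.02] op0.000 q6 -1.530
```

The lid is flush, with contact at reported z = 0.0767. I'll raise the arm, open the jaws along the slot above the fastener, and look.

```bash
python3 - <<'E'
from h import *
e=observe()["eef_pos"]
move_l([e[0],e[1],.17],feed=.15)
shot("5","scene",(170,90,370,290),3)
p,d=get_image("scene");lidfit("scene",d)
A=toA(world("scene",d));
fl=(A[...,2]>.102)&(A[...,2]<.111)&(np.hypot(A[...,0],A[...,1])<.04);q=A[fl][:,:2];v=np.linalg.svd(q-q.mean(0))[2][0]
ln=(np.abs(A[...,2]-.118)<.003)&(np.hypot(A[...,0],A[...,1])<.06)
print(len(q),q.mean(0),v,np.arctan2(v[0]*np.sign(v[1]),abs(v[1])),cv2.minEnclosingCircle(A[ln][:,:2].astype(np.float32)))
E
```

```text
scene lid theta -0.0003 z(hinge) 0.0996 n1550
267 [-0.00447214  0.00024309] [-0.19786191 -0.9802299 ] 0.19917623084382202 ((0.0017947311280295253, 0.001332292566075921), 0.046474456787109375)
```

View pics/scene5.png

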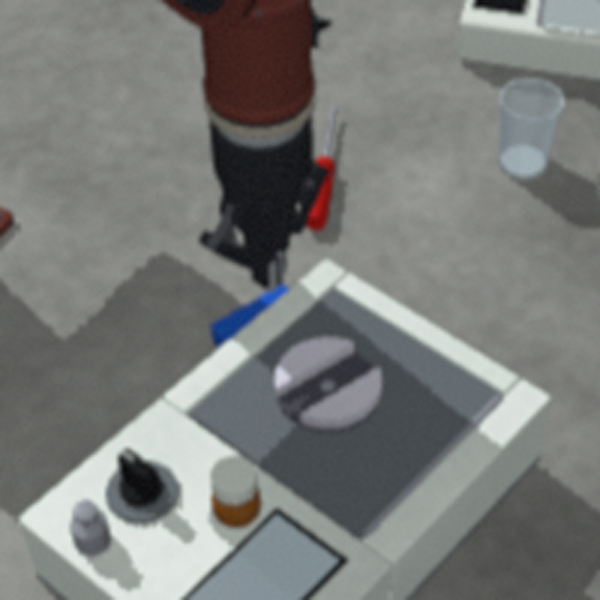

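The lid stays shut and the fastener is still at about 0.2 rad, with its slot at crop (328,383). The fingertip at crop (272,283) agrees with the +23 mm offset. Next I'll set the opened fingers into the slot.

```bash
python3 - <<'E'
from h import *
c=toW([.001,.0005,0])
move_l([c[0],c[1],.16],feed=.15,rotation=rpy(.2))
gripper_to(.045)
hold(.2);st("above")
hit=move_l([c[0],c[1],.06],feed=.05,max_force=8);st(hit)
shot("6","scene",(220,150,320,240),6)
shot("6","top")
E
```

```text
above t12.22 [ 0.5418 -0.0155  0.16  ] F [-0.1 -0.8 -0.4] M [-0.05  0.    0.  ] op0.045 q6 -1.334
True t13.66 [ 0.5418 -0.0155  0.0804] F [-4.2  0.9 10. ] M [ 0.05  0.59 -0.01] op0.045 q6 -1.334
```

View pics/scene6.png

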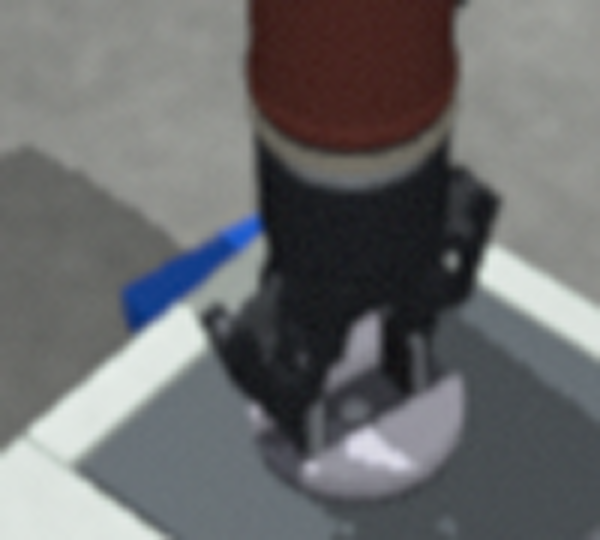

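Both fingertips sit in the slot, at crop (315,450) and (420,385), and contact came at floor height rather than land height. I'll back off 2 mm and turn clockwise.

```bash
python3 - <<'E'
from h import *
c=toW([.001,.0005,0])
move_l([c[0],c[1],.0825],feed=.05)
q=list(observe()["q"]);b=q[5]
for i in range(1,9):
    q[5]=b+.175*i;set_joints(q);o=st("a %.3f"%(.2+.175*i))
    if abs(o["torque"][2])>1.2: break
shot("7","scene",(220,150,320,240),6)
p,d=get_image("scene");lidfit("scene",d)
E
```

```text
a 0.375 t14.30 [ 0.5418 -0.0155  0.0821] F [ 0.8  0.1 -0.5] M [-0.04  0.    0.02] op0.045 q6 -1.163
a 0.550 t14.59 [ 0.5419 -0.0155  0.0824] F [ 1.1 -0.6  1. ] M [-0.   -0.03 -0.03] op0.045 q6 -0.990
a 0.725 t14.88 [ 0.542  -0.0154  0.0825] F [ 0.9 -0.3  0.1] M [-0.01 -0.06  0.02] op0.045 q6 -0.816
a 0.900 t15.18 [ 0.542  -0.0155  0.0825] F [ 0.1 -0.2  0.6] M [0.03 0.01 0.01] op0.045 q6 -0.641
a 1.075 t15.47 [ 0.542  -0.0155  0.0825] F [-0.5 -0.3  1.2] M [-0.02  0.06 -0.01] op0.045 q6 -0.466
a 1.250 t15.76 [ 0.542  -0.0155  0.0825] F [-0.9  0.3 -0.4] M [ 0.1   0.   -0.02] op0.045 q6 -0.291
a 1.425 t16.05 [ 0.542  -0.0155  0.0825] F [0.  0.7 0.2] M [0.23 0.07 0.  ] op0.045 q6 -0.116
a 1.600 t16.34 [ 0.5419 -0.0155  0.0825] F [0.6 1.6 0.9] M [0.3  0.08 0.05] op0.045 q6 0.059
scene lid theta 0.0007 z(hinge) 0.0994 n1189
```

View pics/scene7.png

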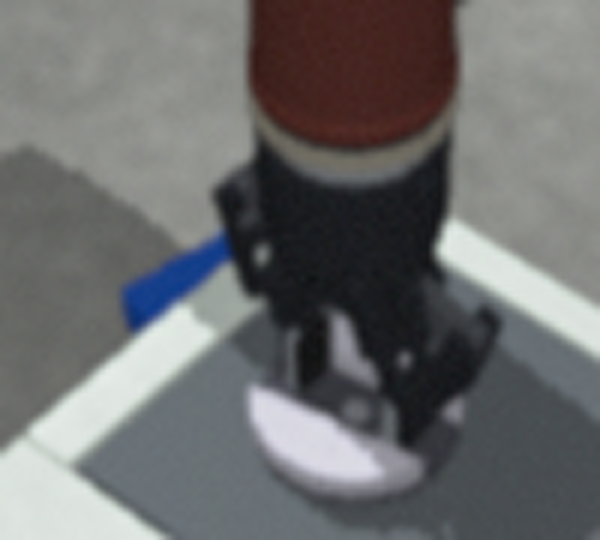

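The slot has followed and now points close to free edge-to-hinge, from crop (300,370) to (410,440). I'll continue in small steps through the slack until the stop torque appears.

```bash
python3 - <<'E'
from h import *
q=list(observe()["q"]);b=.066
for i in range(1,9):
    q[5]=b+.05*i;set_joints(q);o=st("a %.3f"%(1.6+.05*i));print(np.round(o["joint_torque"][5],2),o["q"][5]-q[5])
    if abs(o["torque"][2])>.8 or abs(o["q"][5]-q[5])>.04: break
p,d=shot("8","scene",(220,150,320,240),6);lidfit("scene",d)
E
```

```text
a 1.650 t16.69 [ 0.5421 -0.0152  0.0825] F [ 0.4  4.  -1.1] M [ 0.56 -0.04  0.1 ] op0.045 q6 0.113
0.24 -0.0034759687499543446
a 1.700 t16.94 [ 0.5421 -0.0153  0.0825] F [ 1.4  4.2 -0.7] M [ 0.64 -0.15  0.07] op0.045 q6 0.163
0.26 -0.0028790692832828813
a 1.750 t17.19 [ 0.5421 -0.0153  0.0825] F [ 0.6  5.3 -0.5] M [ 0.78 -0.19  0.08] op0.045 q6 0.213
0.28 -0.0026155261969234567
a 1.800 t17.44 [ 0.5421 -0.0152  0.0825] F [0.8 5.5 0.2] M [ 0.8  -0.22  0.16] op0.045 q6 0.264
0.26 -0.0019289311614205107
a 1.850 t17.69 [ 0.5421 -0.0151  0.0825] F [ 1.2  4.9 -0.5] M [ 0.9  -0.26  0.57] op0.045 q6 0.314
0.65 -0.0023503184450692216
a 1.900 t17.94 [ 0.5421 -0.0151  0.0825] F [ 3.   5.2 -0.2] M [ 0.93 -0.23  2.18] op0.045 q6 0.361
2.32 -0.005141146226769866
scene lid theta 0.0010 z(hinge) 0.0994 n1288
```

View pics/scene8.png

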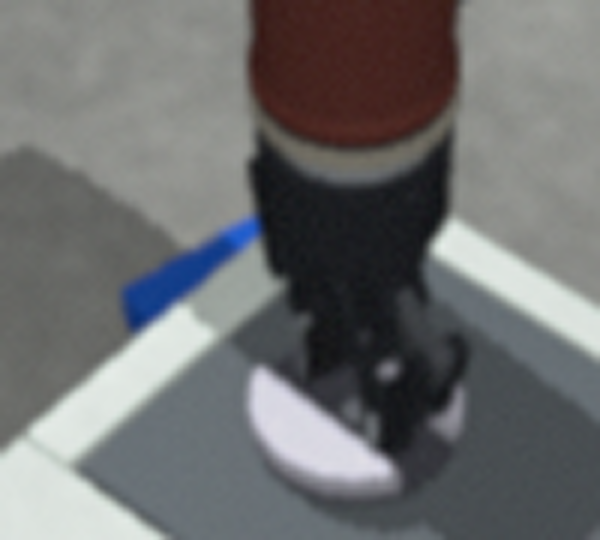

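The torque rose to about 2.2 N m at the stop, and the slot now runs from free edge to hinge. I'll unload by turning back within the slack, then lift clear.

```bash
python3 - <<'E'
from h import *
q=list(observe()["q"]);q[5]=.13;set_joints(q);o=st("unload")
e=o["eef_pos"]
move_l([e[0],e[1],.2],feed=.1)
move_l([.40,.06,.33],feed=.25);st("clear")
p,d=shot("9","scene",(170,150,370,350),3);lidfit("scene",d)
A=toA(world("scene",d))
fl=(A[...,2]>.102)&(A[...,2]<.111)&(np.hypot(A[...,0],A[...,1])<.04);r=A[fl][:,:2];v=np.linalg.svd(r-r.mean(0))[2][0]
v*=np.sign(v[0]);print("slot",len(r),v,"angle",np.arctan2(v[0],v[1]))
shot("9","top",(215,130,385,265),4)
E
```

```text
unload t18.33 [ 0.542  -0.0159  0.0826] F [-0.  -0.2 -0.1] M [ 0.05 -0.07  0.01] op0.045 q6 0.133
clear t20.63 [0.4001 0.0597 0.3288] F [ 0.4  0.3 -0.5] M [0.01 0.01 0.02] op0.045 q6 0.256
scene lid theta -0.0003 z(hinge) 0.0995 n1513
slot 270 [ 0.99937396 -0.03537914] angle 1.606182855060672
```

View pics/scene9.png

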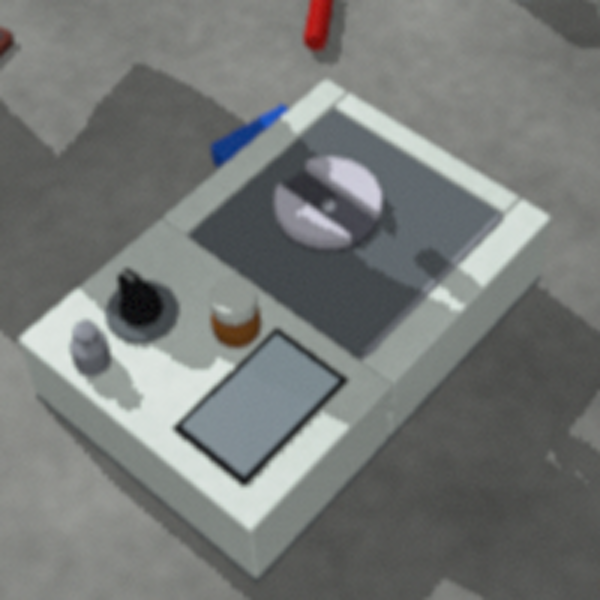

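View pics/top9.png

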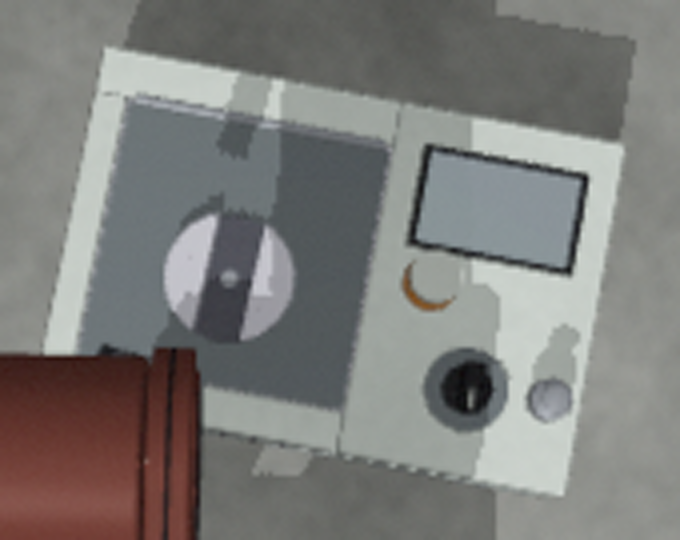

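The lid is flush and the slot points from free edge to hinge, at scene crop (328,203) and top crop (230,278). The knob, jar, weight and case have not moved, and the hand is clear.

```bash
python3 - <<'E'
from h import *
hold(.3);st();job_done()
E
```

```text
t21.03 [0.4001 0.0598 0.3295] F [ 0.7  0.2 -0.1] M [-0.01 -0.05  0.  ] op0.045 q6 0.256
the job is handed in; nothing more can be done
```

I pushed the lid down flush with the shut fingertips. Then, with the opened fingertips in the slot, I turned the fastener clockwise to its stop, lifted the hand clear and handed the job in at about 21 s.

**Last checks:**
- **Lid:** the depth image gives an angle of about 0.000 rad.
- **Fastener:** the slot is at about 1.61 rad, and I felt the stop as a rise to about 2.2 N m.
- **Bystanders:** the selector knob, jar, weight and case look unmoved in the pictures. The beaker and screwdriver were only partly in the later views, and I did not re-measure the dish or reagent bottle. The arm did not go near any of these at bench height.
- **Force:** tool force reads about zero, with the hand well above the analyser.

**Disagreement:** the fingertips touched things about 23 mm higher than the reported TCP suggested. My first push therefore stopped with the lid still at 0.09 rad. I caught this in the depth images and pushed on under a force guard until the lid was flush. During that push the force sensor read near zero until the lid reached its ledges, although the stiff hinge should have shown about 4 N.

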